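# Clamp the air-duster can and give one puff

## Robot

A 6-joint arm with a two-finger parallel gripper is mounted at the origin on the work surface. World frame = base frame: x ahead of the robot, y to its left, z up, the work surface at z = 0. Lengths are in m, angles in rad, forces in N, time in s.
With the tool pointing down it reaches from about 0.35 to 0.875 m from the base axis. Payload 4.2 kg.
Tool frame: the origin (TCP) lies on the centre line of the jaws, within the pads' length; the fingertips stand 22 mm ahead of it and the grasp point (between the pads) lies 3 mm ahead of it; z points along the fingers, y is the direction in which the jaws open and shut (so a half turn about z gives the same grasp; the last joint's range is limited). The gripper opens to 87 mm and grips with 3 to 60 N. Pads are 19 mm wide; open, the fingers measure 117 mm over their backs; the gripper's body (75 mm by 190 mm) begins 51 mm behind the grasp point.
Start: joints at [-0.997, 0.385, 0.008, 0, -1.194, -0.259], TCP at [0.194, -0.594, 0.245] pointing down, gripper open.
Joint ranges: [-3.14, 3.14], [-1.21, 2.06], [-1.07, 1.41], [-3.16, 2.05], [-2.99, -0.16], [-3.1, 3.1]. Speed limits (rad/s): [2.79, 2.79, 3.14, 3.14, 3.14, 3.14].

## Interface

Orientations are given as [roll, pitch, yaw] about the fixed x, y, z axes, in that order (R = Rz(yaw) Ry(pitch) Rx(roll)).
In Python, from rig import bot gives the robot as it stands.
- The arm moves only by the tool step_arm, never from a script. Its argument "rows" is a list of rows, each an object with "xyz": the shift along the tool's x, y, z in m, a list of three; "delta_rot": the turn, a rotation vector about the tool's x, y, z in degrees, a list of three; "claw": the closure, from -1 (fully open) to 1 (shut). In form: [{"xyz": [tx, ty, tz], "delta_rot": [ax, ay, az], "claw": claw}, ...]. A call has 1 to 8 rows; each row is the pose to reach, as a shift and turn from the pose commanded when the call began, along the tool's axes at that moment; what a row does not reach only later rows make up. A row lasts 1/8 s, in which the tool goes at most 62.5 mm and 10.7 degrees, less where a joint would pass 70% of its speed; a pose out of reach is approached as far as the arm can. A call with a gripper value outside its range is refused whole. The fingers move at their own pace and stop on an object; "force" is the grip in N (left out, the last holds). Time passes only in rows, so rows that repeat a pose let the fingers close. It gives the time, the measured TCP pose, the force and the opening at its end, in the units of the state.
- bot.state(): the state, without advancing time (a new reading comes with each control period).
- bot.capture(name): name is "scene" or "top" or "wrist"; returns a dict with "image" (400x640x3 uint8, red, green, blue), "camera_matrix" (3x3 intrinsics, pixels), "world_from_camera" (4x4, takes a point from camera to world coordinates); the wrist camera has in their place "T_tool_cam" (4x4, takes a point from camera to tool coordinates, whose origin is the TCP and whose axes are the flange's). Camera axes: x right, y down, z forward; pixel columns grow to the right and rows downward; lengths in m; the calibration is good to about 2 mm. A picture is of the moment at which its call begins: read the wrist's pose just before it. There is no depth.
- bot.close_job(): hands the job in, once; it reports no verdict.
The state is a dict: "time": time; "q": joint angles; "qvel": joint speeds; "tau": joint torques, N m; "position": TCP position; "eef_rot": TCP orientation; "wrist_force": force on the tool from outside, world axes, zero at the start; "torque": the same for the moment, N m; "gripper_width": finger opening in m.
Only numpy, scipy, OpenCV 4.12 (cv2) and the standard library are available. Lean on these libraries where they do the work, as an engineer would, in place of code of your own. Each camera call takes 0.05 s, during which the arm holds its last target. There are 200 camera calls.

## Task

Secure the blue air-duster can in its leaning stand: turn the yellow winged clamp knob clockwise (seen from above) until its torque limiter gives and slips, and stop there, within an eighth of a turn of slip. Then press the can's red nozzle cap right down without ramming it, to blow dust off the lens in front of the straw, and let the cap spring fully back up. Do not press the cap before the can is clamped, and leave everything else on the table where it stands.

Things in the scene. Friction and masses are not known exactly. Their poses are not given: they have to be found in the camera images.
- stand: Fixed grey stand on a 12 mm base plate, 200 (x) x 320 (y) mm, centred at (30, -35) mm from the origin, which is on the table; z up. A blue can, 54 mm across, leans 35 deg from vertical in the stand's x-z plane, its top to the -x (robot's) side, in a steel cup with an aluminium rail behind. Clamp knob's axis at (-5, -145) mm.
- visor_edge (a point): Middle of the top edge of a flat clear visor, 70 mm wide, 3 mm thick, fixed parallel to the can's axis on its far, upper side, 36 mm from that axis. It reaches 50 mm past the cap's top along the axis, so it overhangs the cap, 227 mm above the table, and blocks a vertical tool; coming from the robot's side along the can's axis the way is free.
- lens (a point): Centre of a small fixed lens in a black ring (34 mm across) on a post, 100 mm above the table, where the straw points; part of the stand. Not to be handled.
- nozzle_top (a point): Centre of the top face of the red nozzle cap (27 mm diameter, 19 mm high; about 20 mm towards the stand's -x side of the stand's origin and 164 mm above the table). Its z axis is the can's axis, pointing up and out of the cap, 35 deg from vertical; press along -z. Its y axis is level, parallel to the stand's y. A thin red straw leaves the cap on its +y side and slopes down to the lens.
- nozzle (a joint): Travel of the cap, m: 0 up, 0.007 fully down against a hard stop. Spring: about 3 N to start, 9.5 N fully down; it returns by itself.
- wing_top (a point): Top centre of the knob's yellow wing: an upright bar 46 mm long (this x) x 12 mm thick (y) x 34 mm high, top 94 mm above the table, on a black 48 mm disc. Pinch its 12 mm and turn it about its vertical axis. It turns easily (0.03 N m) for an unknown 0.4 to 1 rad, then the torque climbs over 0.13 rad to 0.25 N m, at which it slips. Let go, it springs back 0.13 rad, still tight.
- limiter (a joint): Slip of the knob's torque limiter, rad: 0 at the start, grows only when the clamp is tight and the knob slips clockwise. It does not go back by itself. Turning the knob anticlockwise does not undo the slip but loosens the clamp.
- jaw (a joint): Travel of the rubber clamp pad by the can's foot, m: 0.0006 when clamped tight; 0.0005 m per rad of screw turn, so too small to judge by eye.
- oil: Bystander: amber oil bottle, 30 mm diameter, 62 mm high, standing on the stand's base plate; origin at its foot.
- objective: Bystander: aluminium microscope objective, 30 mm diameter, 45 mm high; origin at its foot.
- petri: Bystander: clear petri dish, 88 mm diameter, 15 mm high; origin at its underside.
- slidebox: Bystander: green slide box, 85 x 100 x 34 mm; origin at its underside.
- mouse: Bystander: black computer mouse, 100 x 58 x 24 mm; origin at its underside.
- penpot: Bystander: grey pen pot, 72 mm diameter, 95 mm high; origin at its underside.

How it is judged:
On the way, in this order (a step that is already met when the one before it is completed fails the run):
1. clamp knob turned clockwise until tight and slipping (value of joint limiter above 0.05 rad and value of joint jaw above 0.00054 m), for 0.1 s.
2. nozzle cap pressed right down (at least 5 of 7 mm) (value of joint nozzle above 0.005 m), for 0.1 s.
3. cap let back up (value of joint nozzle below 0.0015 m), for 0.2 s.
At the end, for the whole second after the job is handed in: The clamp is tight (pad within 0.06 mm of home), its limiter has slipped 0.05 to 0.8 rad, and the nozzle cap has been pressed at least 5 mm and is back up within 1.5 mm (all of step 1 and value of joint limiter below 0.8 rad and value of joint nozzle below 0.0015 m); the robot touches nothing.
It fails at once if knob slipped more than an eighth of a turn (0.8 rad) (value of joint limiter above 0.8 rad).
It fails at once if cap pressed (over 4 mm) before the clamp was tight and slipping (value of joint nozzle above 0.004 m and not (value of joint limiter above 0.05 rad and value of joint jaw above 0.00054 m)).
It fails at once if cap rammed with over 45 N (contact force between nozzle and anything else above 45 N).
It fails at once if a bystander moved over 30 mm (distance of any of oil, objective, petri, slidebox, mouse, penpot from where it was at the start of the episode above 0.03 m).
It also fails if it takes over 69 s, if anything falls off the work surface, if the arm or the gripper's body presses on something with over 40 N, if the wrist force passes 120 N, or if a joint passes its speed limit or range.

## Working session

There is one attempt and no reset: what is moved stays moved. The work goes in short steps, Python scripts to look and compute and a tool call to move; the robot and the scene stay as the last step left them, time stands still between calls to the robot, and variables do not carry over. Pictures are saved under pics/ and viewed, about 8 in all and at most 12, crops included, and the job is handed in when it is done.

Besides the shell and the picture viewer there is one more tool, called after "Emit:" by a JSON object that holds its "fn" and its "kwargs", one argument or row to a line. step_arm: Moves the arm, as the interface text tells. Its arguments: {"type":"object","properties":{"rows":{"type":"array","items":{"type":"object","properties":{"xyz":{"type":"array","items":{"type":"number"}},"delta_rot":{"type":"array","items":{"type":"number"}},"claw":{"type":"number"}}}},"force":{"type":"number"}},"required":["rows"]}

```bash
mkdir -p pics; ls
python3 - <<'E'
from rig import bot
import cv2,numpy as np
for n in("scene","top"):
    c=bot.capture(n); cv2.imwrite(f"pics/{n}0.png",c["image"][:,:,::-1]); np.savez(f"{n}0.npz",**c)
    print(n,c["camera_matrix"].tolist(),np.round(c["world_from_camera"],4).tolist())
print(bot.state())
E
```

```text
pics
scene [[496.9980492258248, 0.0, 319.5073001331407], [0.0, 496.9980492258248, 195.51704066292712], [0.0, 0.0, 1.0]] [[0.0701, 0.5466, -0.8345, 1.5977], [0.9975, -0.0355, 0.0605, -0.0222], [0.0035, -0.8366, -0.5477, 0.8571], [0.0, 0.0, 0.0, 1.0]]
top [[476.682248372993, 0.0, 313.5886276510378], [0.0, 476.682248372993, 191.53052479975824], [0.0, 0.0, 1.0]] [[0.0008, -0.9792, 0.2027, 0.2486], [-1.0, 0.0002, 0.0053, 0.04], [-0.0052, -0.2027, -0.9792, 1.6546], [0.0, 0.0, 0.0, 1.0]]
{'time': 0.1, 'q': array([-9.97401710e-01,  3.85495064e-01,  6.73746019e-03, -4.24847012e-04,
       -1.19400248e+00, -2.58613603e-01]), 'qvel': array([-4.69580500e-04, -2.79180915e-03,  3.89843450e-03,  1.72899966e-03,
        1.85662392e-03,  3.86617495e-05]), 'tau': array([-4.67619120e-04, -3.91690135e+01,  1.87935466e+01,  4.23190221e+00,
        1.34696023e-02, -7.45561897e-05]), 'position': array([ 0.19336971, -0.59380349,  0.24355136]), 'eef_rot': array([ 3.13959322e+00, -1.20610455e-04, -2.82696823e+00]), 'wrist_force': array([0.77365253, 0.49801029, 0.03725079]), 'torque': array([ 0.01059886, -0.00294347,  0.00329877]), 'gripper_width': 0.08675876357380681}
```

View pics/scene0.png

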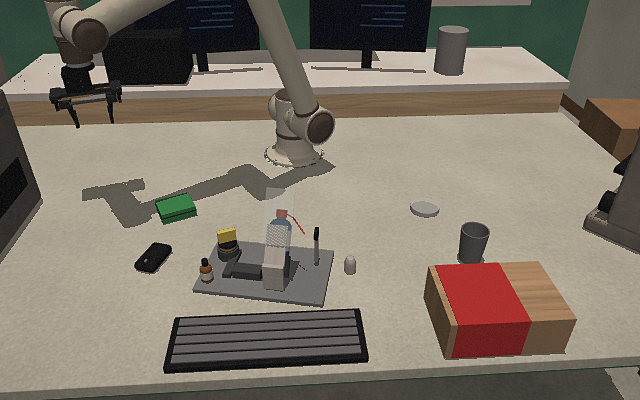

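View pics/top0.png

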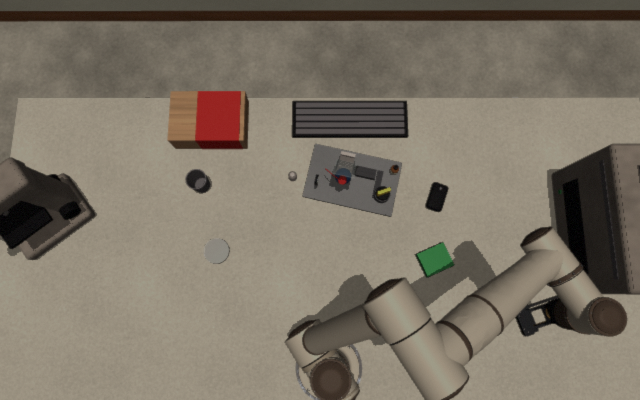

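The scene view shows the stand near (270,265), the yellow wing at about (228,237), and the red cap at about (281,213). In the top view the plate's corners are about (316,144), (402,162), (391,216), (303,197), with the wing at about (384,191) and the cap at about (342,181). I'll enlarge both.

```bash
cat > h.py <<'E'
import numpy as np,cv2
def ray(c,p):
    K=c["camera_matrix"];T=c["world_from_camera"]
    d=T[:3,:3]@np.linalg.solve(K,[p[0],p[1],1.]);return T[:3,3],d/np.linalg.norm(d)
def onz(c,p,z):
    o,d=ray(c,p);return o+d*(z-o[2])/d[2]
def tri(cs,ps):
    A=0;b=0
    for c,p in zip(cs,ps):
        o,d=ray(c,p);M=np.eye(3)-np.outer(d,d);A=A+M;b=b+M@o
    x=np.linalg.solve(A,b);return x
def proj(c,X):
    T=np.linalg.inv(c["world_from_camera"]);q=T[:3,:3]@X+T[:3,3];q=c["camera_matrix"]@q;return q[:2]/q[2]
E
python3 - <<'E'
from h import *
t=dict(np.load("top0.npz"));s=dict(np.load("scene0.npz"))
a=cv2.resize(t["image"][135:225,295:410],None,fx=6,fy=6,interpolation=cv2.INTER_CUBIC)
cv2.imwrite("pics/tz.png",a[:,:,::-1])
b=cv2.resize(s["image"][180:310,190:340],None,fx=4.6,fy=4.6,interpolation=cv2.INTER_CUBIC)
cv2.imwrite("pics/sz.png",b[:,:,::-1])
for p in [(316,144),(402,162),(391,216),(303,197)]: print(onz(t,p,.012))
for p in [(194,293),(325,304),(334,249),(215,241)]: print('s',onz(s,p,.012))
E
```

```text
[0.76309141 0.04032712 0.012     ]
[ 0.6960068  -0.26591653  0.012     ]
[ 0.50168979 -0.22054561  0.012     ]
[0.56908997 0.08600893 0.012     ]
s [ 0.71445838 -0.25741934  0.012     ]
s [0.77113083 0.0515892  0.012     ]
s [0.57254995 0.09146302 0.012     ]
s [ 0.51722909 -0.228399    0.012     ]
```

View pics/tz.png

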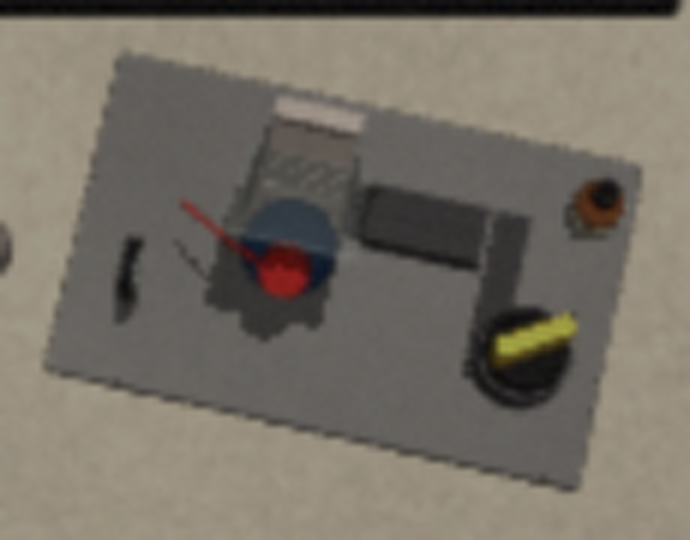

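View pics/sz.png

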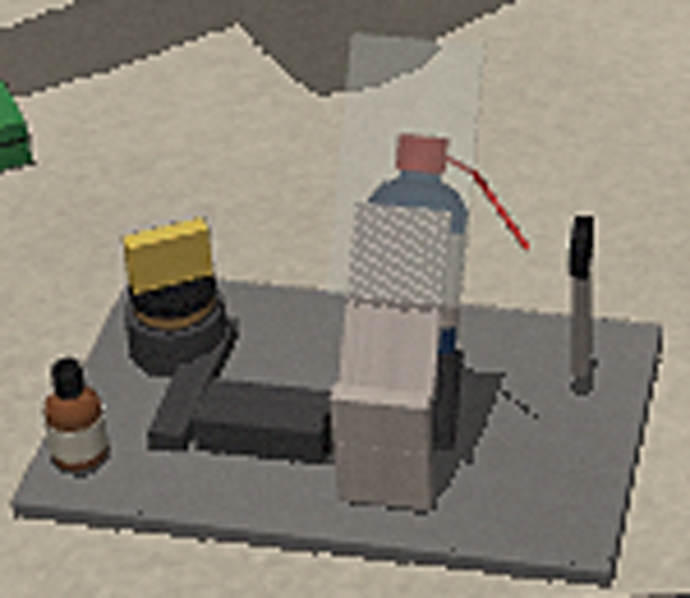

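```bash
cat > fit.py <<'E'
from h import *
from scipy.optimize import least_squares
t=dict(np.load("top0.npz"));s=dict(np.load("scene0.npz"))
T=lambda x,y:np.array([295+(x+.5)/6-.5,135+(y+.5)/6-.5]);S=lambda x,y:np.array([190+(x+.5)/4.6-.5,180+(y+.5)/4.6-.5])
th=np.radians(35);ax=np.array([-np.sin(th),0,np.cos(th)])
obs=[]
for c,f,pts in((t,T,[(121,52),(642,163),(577,490),(44,370)]),(s,S,[(15,507),(612,573),(661,325)])):
    L=[(.13,.125,.012),(.13,-.195,.012),(-.07,-.195,.012),(-.07,.125,.012)]
    if c is s: L=[L[1],L[0],L[3]]
    obs+=[(c,np.array(l),f(*p)) for l,p in zip(L,pts)]
obs+=[(t,np.array([-.02,0,.164])-.004*0*ax,T(283,270))]
obs+=[(s,np.array([-.02,0,.164])-.0095*ax,S(422,155))]
def P(p,l):
    c,q=np.cos(p[2]),np.sin(p[2]);return np.array([p[0]+c*l[0]-q*l[1],p[1]+q*l[0]+c*l[1],l[2]])
def res(p,o=obs): return np.concatenate([proj(c,P(p,l))-u for c,l,u in o])
if __name__=="__main__":
    for o in(obs,[k for k in obs if k[0] is t],[k for k in obs if k[0] is s]):
        r=least_squares(res,[.63,-.06,-.2],args=(o,),loss="soft_l1");p=r.x
        print(p,np.round(res(p,o).reshape(-1,2),1).tolist())
        k=P(p,[-.005,-.145,.094]);n=P(p,[-.02,0,.164]);print("knob",k,"noz",n)
    print("wing ends",onz(t,T(496,350),.094),onz(t,T(573,324),.094), onz(s,S(128,243),.094),onz(s,S(207.5,224),.094))
E
python3 fit.py
```

```text
[ 0.61508253 -0.04648604 -0.22379108] [[-0.5, -1.0], [0.3, -0.4], [0.4, -0.8], [-0.3, -0.8], [-1.3, -1.3], [0.1, -0.6], [0.6, -0.8], [-0.1, 0.2], [-0.0, -0.5]]
knob [ 0.57802769 -0.18676056  0.094     ] noz [ 0.59558126 -0.04204749  0.164     ]
[ 0.61311386 -0.04659583 -0.22437665] [[-0.4, -0.5], [0.3, 0.1], [0.4, -0.2], [-0.3, -0.3], [-0.0, 0.8]]
knob [ 0.57597688 -0.18684862  0.094     ] noz [ 0.5936152  -0.04214586  0.164     ]
[ 0.61772077 -0.04661454 -0.21759946] [[-1.4, -0.2], [0.6, 0.1], [0.5, -0.3], [-0.1, 0.1]]
knob [ 0.58153517 -0.18711579  0.094     ] noz [ 0.5981924  -0.04229682  0.164     ]
wing ends [ 0.56693737 -0.16416233  0.094     ] [ 0.58171973 -0.20744503  0.094     ] [ 0.58766364 -0.20592353  0.094     ] [ 0.57316407 -0.16384425  0.094     ]
```

```bash
cat > go.py <<'E'
import sys;from h import *
from scipy.spatial.transform import Rotation as R
from rig import bot
def rel(pos,rpy_deg):
    s=bot.state();r=R.from_euler("xyz",s["eef_rot"])
    g=R.from_euler("xyz",rpy_deg,degrees=True)
    return r.inv().apply(np.array(pos)-s["position"]),(r.inv()*g).as_rotvec(degrees=True)
def show():
    s=bot.state()
    for k in("time","q","position","wrist_force","torque","gripper_width"):print(k,np.round(s[k],4))
    print("rpy",np.degrees(s["eef_rot"]))
if __name__=="__main__":
    v=[float(a) for a in sys.argv[1:]];a,b=rel(v[:3],v[3:]);print(np.round(a,4),np.round(b,2))
E
python3 go.py .577 -.187 .24 180 0 -71
```

```text
[-0.4907  0.2681  0.004 ] [ 9.000e-02  9.000e-02 -9.097e+01]
```

Emit:
{"fn": "step_arm", "kwargs": {
  "rows": [
    {"xyz": [-0.06, 0.033, 0], "delta_rot": [0, 0, -10], "claw": -1},
    {"xyz": [-0.115, 0.063, 0], "delta_rot": [0, 0, -20], "claw": -1},
    {"xyz": [-0.17, 0.093, 0], "delta_rot": [0, 0, -30], "claw": -1},
    {"xyz": [-0.225, 0.123, 0], "delta_rot": [0, 0, -40], "claw": -1},
    {"xyz": [-0.28, 0.153, 0], "delta_rot": [0, 0, -50], "claw": -1},
    {"xyz": [-0.335, 0.183, 0], "delta_rot": [0, 0, -60], "claw": -1},
    {"xyz": [-0.39, 0.213, 0], "delta_rot": [0, 0, -70], "claw": -1},
    {"xyz": [-0.435, 0.238, 0], "delta_rot": [0, 0, -80], "claw": -1}
  ]
}}

```text
time: 1.1
position: [0.5345, -0.2314, 0.2442]
eef_rot: [3.141, 0.0, -1.424]
wrist_force: [0.8, -0.8, -0.4]
gripper_width: 0.0869
```

```bash
python3 go.py .577 -.187 .24 180 0 -71; python3 -c "from go import *;show()"
```

```text
[-0.0377 -0.0485  0.0042] [  0.03   0.02 -10.6 ]
time 1.1
q [-1.3060e-01  3.1300e-01 -1.0010e-01 -1.0000e-04 -1.1583e+00  2.7720e-01]
position [ 0.5345 -0.2314  0.2442]
wrist_force [ 0.7529 -0.8138 -0.3753]
torque [-0.0731  0.033   0.0011]
gripper_width 0.0869
rpy [ 1.79969998e+02  1.57715691e-02 -8.16024957e+01]
```

Emit:
{"fn": "step_arm", "kwargs": {
  "rows": [
    {"xyz": [-0.037, -0.0485, 0.004], "delta_rot": [0, 0, -10.6], "claw": -1},
    {"xyz": [-0.037, -0.0485, 0.004], "delta_rot": [0, 0, -10.6], "claw": -1},
    {"xyz": [-0.037, -0.0485, 0.004], "delta_rot": [0, 0, -10.6], "claw": -1}
  ]
}}

```text
time: 1.48
position: [0.576, -0.1896, 0.2398]
eef_rot: [3.14, 0.001, -1.245]
wrist_force: [0.1, -0.1, -0.5]
gripper_width: 0.0869
```

Run:
```python
from go import *
show();s=bot.state();c=bot.capture("wrist")
T=np.eye(4);T[:3,:3]=R.from_euler("xyz",s["eef_rot"]).as_matrix();T[:3,3]=s["position"]
c["world_from_camera"]=T@c["T_tool_cam"]
np.savez("w1.npz",**c);cv2.imwrite("pics/w1.png",c["image"][:,:,::-1])
for w in [(.577,-.187,.094),(.5956,-.042,.164)]: print(proj(c,np.array(w)))
print(np.round(c["T_tool_cam"],3).tolist())
```

```text
time 1.475
q [-5.1400e-02  3.5710e-01 -4.6200e-02 -1.0000e-04 -1.1692e+00  3.7670e-01]
position [ 0.576  -0.1896  0.2398]
wrist_force [ 0.0799 -0.0552 -0.5137]
torque [0.0002 0.1674 0.0323]
gripper_width 0.0869
rpy [ 1.79910040e+02  4.22981915e-02 -7.13600690e+01]
[314.88521822 189.79697838]
[234.50419203 371.40525263]
[[0.001, -0.962, -0.271, 0.074], [1.0, 0.001, -0.0, 0.0], [0.001, -0.271, 0.962, -0.141], [0.0, 0.0, 0.0, 1.0]]
```

View pics/w1.png

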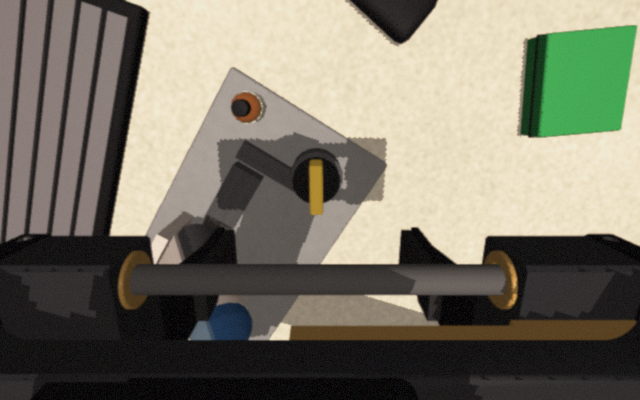

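The wing is at about (316,188) in the wrist view, upright and aligned with the pads; the predicted point was (315,190). I'll measure it by colour.

```bash
python3 - <<'E'
from h import *
c=dict(np.load("w1.npz"));i=c["image"].astype(int)
m=((i[...,0]>110)&(i[...,1]>90)&(i[...,2]<90)&(i[...,0]-i[...,2]>70));m[:, :280]=0;m[:,350:]=0;m[240:]=0
m=m.astype(np.uint8);n,l,st,ce=cv2.connectedComponentsWithStats(m);k=1+st[1:,4].argmax();print(st[k],ce[k])
pts=np.argwhere(l==k)[:,::-1].astype(np.float32);b=cv2.boxPoints(cv2.minAreaRect(pts));print(b)
W=[onz(c,p,.094) for p in b];print(np.round(W,4));print(np.mean(W,0))
e=[np.linalg.norm(W[1]-W[0]),np.linalg.norm(W[2]-W[1])];d=(W[1]-W[0]) if e[0]>e[1] else W[2]-W[1];print(e,np.degrees(np.arctan2(d[1],d[0])))
for y in (st[k][1]+4,st[k][1]+st[k][3]-4):
    x=np.where(l[y]==k)[0];print(y,x.min(),x.max(),onz(c,((x.min()+x.max())/2,y),.094))
E
python3 go.py .577 -.187 .11 180 0 -71
```

```text
[309 161  14  54 679] [315.78055965 187.84683358]
[[308.69376 161.05913]
 [321.60837 160.72798]
 [322.9717  213.89815]
 [310.0571  214.2293 ]]
[[ 0.5904 -0.2099  0.094 ]
 [ 0.5798 -0.2138  0.094 ]
 [ 0.5628 -0.1678  0.094 ]
 [ 0.5738 -0.1637  0.094 ]]
[ 0.57669176 -0.1887813   0.094     ]
[np.float64(0.011277442703741277), np.float64(0.049061845613515134)] 110.33011591199852
165 310 320 [ 0.58406077 -0.20834498  0.094     ]
211 310 322 [ 0.5696757 -0.1683757  0.094    ]
[-0.0026 -0.0024  0.1302] [ 0.06  0.02 -0.42]
```

Emit:
{"fn": "step_arm", "kwargs": {
  "rows": [
    {"xyz": [-0.001, -0.001, 0.03], "delta_rot": [0, 0, -0.5], "claw": -1},
    {"xyz": [-0.001, -0.001, 0.06], "delta_rot": [0, 0, -1], "claw": -1},
    {"xyz": [-0.001, -0.001, 0.09], "delta_rot": [0, 0, -1], "claw": -0.6},
    {"xyz": [-0.001, -0.001, 0.12], "delta_rot": [0, 0, -1], "claw": -0.3},
    {"xyz": [-0.001, -0.001, 0.14], "delta_rot": [0, 0, -1], "claw": 0.0},
    {"xyz": [-0.001, -0.001, 0.152], "delta_rot": [0, 0, -1], "claw": 0.0},
    {"xyz": [-0.001, -0.001, 0.152], "delta_rot": [0, 0, -1], "claw": 0.0}
  ],
  "force": 20
}}

```text
time: 2.4
position: [0.5762, -0.1893, 0.0882]
eef_rot: [3.14, 0.0, -1.229]
wrist_force: [0.0, 0.3, -0.5]
gripper_width: 0.0475
```

```bash
python3 -c "from go import *;show()"; python3 go.py .5767 -.188 .088 180 0 -70
```

```text
time 2.4
q [-0.0508  0.5033 -0.2315  0.     -0.8372  0.3922]
position [ 0.5762 -0.1893  0.0882]
wrist_force [ 0.0108  0.3081 -0.4709]
torque [0.048  0.0821 0.0414]
gripper_width 0.0475
rpy [ 1.79929933e+02  2.76149939e-02 -7.04420987e+01]
[-0.0011 -0.0009  0.0002] [ 0.07  0.03 -0.44]
```

Close on the wing.

Emit:
{"fn": "step_arm", "kwargs": {
  "rows": [
    {"xyz": [-0.001, 0, 0], "delta_rot": [0, 0, 0], "claw": 1},
    {"xyz": [-0.001, 0, 0], "delta_rot": [0, 0, 0], "claw": 1},
    {"xyz": [-0.001, 0, 0], "delta_rot": [0, 0, 0], "claw": 1},
    {"xyz": [-0.001, 0, 0], "delta_rot": [0, 0, 0], "claw": 1},
    {"xyz": [-0.001, 0, 0], "delta_rot": [0, 0, 0], "claw": 1},
    {"xyz": [-0.001, 0, 0], "delta_rot": [0, 0, 0], "claw": 1}
  ],
  "force": 40
}}

```text
time: 3.15
position: [0.5767, -0.1876, 0.0889]
eef_rot: [-3.141, -0.0, -1.228]
wrist_force: [-0.7, 1.1, 1.8]
gripper_width: 0.0118
```

```bash
python3 -c "from go import *;show()"
```

```text
time 3.15
q [-4.790e-02  5.019e-01 -2.321e-01  1.000e-04 -8.366e-01  3.907e-01]
position [ 0.5767 -0.1876  0.0889]
wrist_force [-0.6834  1.096   1.8016]
torque [0.1384 0.3253 0.0606]
gripper_width 0.0118
rpy [-1.79989418e+02 -1.11686008e-02 -7.03529209e+01]
```

Gripped (11.8 mm). Next I turn clockwise, which is +z in the tool frame.

Emit:
{"fn": "step_arm", "kwargs": {
  "rows": [
    {"xyz": [0, 0, 0], "delta_rot": [0, 0, 4], "claw": 1},
    {"xyz": [0, 0, 0], "delta_rot": [0, 0, 8], "claw": 1},
    {"xyz": [0, 0, 0], "delta_rot": [0, 0, 12], "claw": 1},
    {"xyz": [0, 0, 0], "delta_rot": [0, 0, 16], "claw": 1},
    {"xyz": [0, 0, 0], "delta_rot": [0, 0, 20], "claw": 1},
    {"xyz": [0, 0, 0], "delta_rot": [0, 0, 20], "claw": 1}
  ]
}}

```text
time: 3.9
position: [0.5763, -0.1877, 0.0888]
eef_rot: [3.141, -0.0, -1.576]
wrist_force: [-2.5, 0.7, 3.7]
gripper_width: 0.0115
```

```bash
python3 -c "from go import *;show()"
```

```text
time 3.9
q [-4.800e-02  5.017e-01 -2.325e-01  1.000e-04 -8.373e-01  4.240e-02]
position [ 0.5763 -0.1877  0.0888]
wrist_force [-2.484   0.6914  3.7362]
torque [ 0.129   0.6747 -0.0158]
gripper_width 0.0115
rpy [ 1.79960770e+02 -4.17489103e-03 -9.03199042e+01]
```

Emit:
{"fn": "step_arm", "kwargs": {
  "rows": [
    {"xyz": [0, 0, 0], "delta_rot": [0, 0, 3], "claw": 1},
    {"xyz": [0, 0, 0], "delta_rot": [0, 0, 6], "claw": 1},
    {"xyz": [0, 0, 0], "delta_rot": [0, 0, 6], "claw": 1}
  ]
}}

```text
time: 4.28
position: [0.5762, -0.1877, 0.0888]
eef_rot: [3.141, -0.0, -1.68]
wrist_force: [-2.5, 1.1, 4.8]
gripper_width: 0.0118
```

```bash
python3 -c "from go import *;show();print(bot.state()['tau'])"
```

```text
time 4.275
q [-4.800e-02  5.017e-01 -2.326e-01  2.000e-04 -8.374e-01 -6.150e-02]
position [ 0.5762 -0.1877  0.0888]
wrist_force [-2.5451  1.0768  4.8139]
torque [0.1355 0.9174 0.035 ]
gripper_width 0.0118
rpy [ 1.79949697e+02 -9.84200260e-03 -9.62695616e+01]
[  0.22593284 -38.50132585  15.10073483   3.15927945   0.85636195
  -0.09951612]
```

Emit:
{"fn": "step_arm", "kwargs": {
  "rows": [
    {"xyz": [0, 0, 0], "delta_rot": [0, 0, 3], "claw": 1},
    {"xyz": [0, 0, 0], "delta_rot": [0, 0, 6], "claw": 1},
    {"xyz": [0, 0, 0], "delta_rot": [0, 0, 6], "claw": 1}
  ]
}}

```text
time: 4.65
position: [0.5761, -0.1877, 0.0888]
eef_rot: [3.14, -0.0, -1.785]
wrist_force: [-2.1, 0.3, 4.9]
gripper_width: 0.0116
```

```bash
python3 -c "from go import *;show();print(bot.state()['tau'])"
```

```text
time 4.65
q [-4.800e-02  5.016e-01 -2.327e-01  1.000e-04 -8.376e-01 -1.664e-01]
position [ 0.5761 -0.1877  0.0888]
wrist_force [-2.069   0.309   4.8846]
torque [0.2025 0.9647 0.0128]
gripper_width 0.0116
rpy [ 1.79935942e+02 -1.43608750e-02 -1.02278060e+02]
[  0.2132526  -38.33177447  15.16071618   3.1814374    0.93603194
  -0.07650006]
```

Emit:
{"fn": "step_arm", "kwargs": {
  "rows": [
    {"xyz": [0, 0, 0], "delta_rot": [0, 0, 2.5], "claw": 1},
    {"xyz": [0, 0, 0], "delta_rot": [0, 0, 5], "claw": 1},
    {"xyz": [0, 0, 0], "delta_rot": [0, 0, 5], "claw": 1}
  ]
}}

```text
time: 5.03
position: [0.576, -0.1876, 0.0888]
eef_rot: [3.14, -0.0, -1.872]
wrist_force: [-2.0, 1.4, 4.9]
gripper_width: 0.0117
```

```bash
python3 -c "from go import *;show();print(bot.state()['tau'])"|egrep -A2 "torque|rpy"
```

```text
torque [0.237  1.0506 0.0636]
gripper_width 0.0117
rpy [ 1.79918229e+02 -2.57906723e-02 -1.07261034e+02]
[  0.12393461 -38.24413419  15.22117674   3.17811951   0.99048704
  -0.11772752]
```

Emit:
{"fn": "step_arm", "kwargs": {
  "rows": [
    {"xyz": [0, 0, 0], "delta_rot": [0, 0, 2.5], "claw": 1},
    {"xyz": [0, 0, 0], "delta_rot": [0, 0, 5], "claw": 1},
    {"xyz": [0, 0, 0], "delta_rot": [0, 0, 5], "claw": 1}
  ]
}}

```text
time: 5.4
position: [0.5759, -0.1876, 0.0888]
eef_rot: [3.14, -0.001, -1.959]
wrist_force: [-3.3, 0.6, 4.8]
gripper_width: 0.0114
```

```bash
python3 -c "from go import *;show();print(bot.state()['tau'])"|egrep -A2 "torque|rpy"
```

```text
torque [0.2845 1.1305 0.1895]
gripper_width 0.0114
rpy [ 1.79909130e+02 -4.27895048e-02 -1.12220356e+02]
[ -0.08678674 -38.18243265  15.29885709   3.1092158    1.04707908
  -0.28234642]
```

Emit:
{"fn": "step_arm", "kwargs": {
  "rows": [
    {"xyz": [0, 0, 0], "delta_rot": [0, 0, 2.5], "claw": 1},
    {"xyz": [0, 0, 0], "delta_rot": [0, 0, 5], "claw": 1},
    {"xyz": [0, 0, 0], "delta_rot": [0, 0, 5], "claw": 1}
  ]
}}

```text
time: 5.78
position: [0.5758, -0.1876, 0.0888]
eef_rot: [3.14, -0.001, -2.046]
wrist_force: [-3.3, 1.2, 6.3]
gripper_width: 0.012
```

```bash
python3 -c "from go import *;show();print(bot.state()['tau'])"|egrep -A2 "torque|rpy"
```

```text
torque [0.3295 1.1651 0.3172]
gripper_width 0.012
rpy [ 1.79900185e+02 -5.48105312e-02 -1.17215314e+02]
[ -0.1623887  -38.0803442   15.34877658   3.13353807   1.09938305
  -0.30173253]
```

Torque climbed from about 106° and levels off by 117°, so it's slipping there. I'll turn 14° more, aiming for about 0.3 rad of slip.

Emit:
{"fn": "step_arm", "kwargs": {
  "rows": [
    {"xyz": [0, 0, 0], "delta_rot": [0, 0, 3], "claw": 1},
    {"xyz": [0, 0, 0], "delta_rot": [0, 0, 6], "claw": 1},
    {"xyz": [0, 0, 0], "delta_rot": [0, 0, 9], "claw": 1},
    {"xyz": [0, 0, 0], "delta_rot": [0, 0, 12], "claw": 1},
    {"xyz": [0, 0, 0], "delta_rot": [0, 0, 14], "claw": 1},
    {"xyz": [0, 0, 0], "delta_rot": [0, 0, 14], "claw": 1}
  ]
}}

```text
time: 6.52
position: [0.5756, -0.1874, 0.0888]
eef_rot: [3.14, -0.002, -2.29]
wrist_force: [-4.0, 0.8, 5.7]
gripper_width: 0.0118
```

```bash
python3 -c "from go import *;show();print(bot.state()['tau'])"|egrep -A2 "torque|rpy"
```

```text
torque [0.5304 1.3217 0.2497]
gripper_width 0.0118
rpy [ 1.79883338e+02 -8.86008972e-02 -1.31212739e+02]
[ -0.44442058 -37.78654575  15.46155274   3.26673098   1.23504773
  -0.2933739 ]
```

Emit:
{"fn": "step_arm", "kwargs": {
  "rows": [
    {"xyz": [0, 0, 0], "delta_rot": [0, 0, 0], "claw": 0},
    {"xyz": [0, 0, 0], "delta_rot": [0, 0, 0], "claw": 0},
    {"xyz": [0, 0, 0], "delta_rot": [0, 0, 0], "claw": 0},
    {"xyz": [0, 0, -0.03], "delta_rot": [0, 0, 0], "claw": 0},
    {"xyz": [0, 0, -0.07], "delta_rot": [0, 0, 0], "claw": 0},
    {"xyz": [0, 0, -0.11], "delta_rot": [0, 0, 0], "claw": 0},
    {"xyz": [0, 0, -0.152], "delta_rot": [0, 0, 0], "claw": 0},
    {"xyz": [0, 0, -0.152], "delta_rot": [0, 0, 0], "claw": 0}
  ]
}}

```text
time: 7.52
position: [0.5789, -0.1881, 0.2449]
eef_rot: [-3.134, 0.005, -2.292]
wrist_force: [0.1, -0.3, 0.1]
gripper_width: 0.0433
```

Run:
```python
from go import *
show();s=bot.state();c=bot.capture("wrist")
T=np.eye(4);T[:3,:3]=R.from_euler("xyz",s["eef_rot"]).as_matrix();T[:3,3]=s["position"]
c["world_from_camera"]=T@c["T_tool_cam"];np.savez("w2.npz",**c);cv2.imwrite("pics/w2.png",c["image"][:,:,::-1])
```

```text
time 7.525
q [-4.8000e-02  3.5220e-01 -4.1100e-02  1.1000e-03 -1.1681e+00 -6.7370e-01]
position [ 0.5789 -0.1881  0.2449]
wrist_force [ 0.0749 -0.2716  0.1097]
torque [0.0765 0.0628 0.0264]
gripper_width 0.0433
rpy [-179.54099156    0.28870337 -131.32178978]
```

View pics/w2.png

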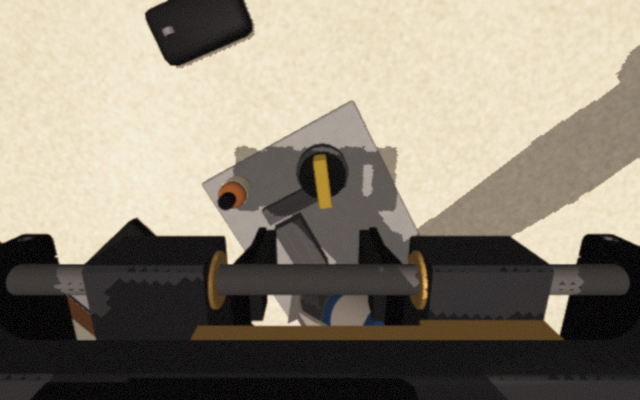

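The wing is at (322,181), sprung back a few degrees relative to the tool, and nothing else has been disturbed. Next is the stand-off on the can's axis, fingers shut.

```bash
python3 go.py .506 -.022 .295 180 35 167.3
python3 - <<'E'
from h import *
c=dict(np.load("w2.npz"));i=c["image"].astype(int)
m=((i[...,0]>110)&(i[...,1]>90)&(i[...,2]<90)&(i[...,0]-i[...,2]>70));m[:, :290]=0;m[:,360:]=0;m[230:]=0
n,l,st,ce=cv2.connectedComponentsWithStats(m.astype(np.uint8));k=1+st[1:,4].argmax()
b=cv2.boxPoints(cv2.minAreaRect(np.argwhere(l==k)[:,::-1].astype(np.float32)));W=np.array([onz(c,p,.094) for p in b])
E=[W[1]-W[0],W[2]-W[1]];d=max(E,key=np.linalg.norm);print(W.mean(0),np.degrees(np.arctan2(d[1],d[0])),np.linalg.norm(E,axis=1))
E
```

```text
[-0.0772  0.1629 -0.0531] [ 18.63 -31.31  59.36]
[ 0.57469045 -0.18833465  0.094     ] 56.51696894121826 [0.01134956 0.04933887]
```

Emit:
{"fn": "step_arm", "kwargs": {
  "rows": [
    {"xyz": [0, 0.01, -0.04], "delta_rot": [2.4, -4.0, 7.6], "claw": 1},
    {"xyz": [-0.01, 0.03, -0.06], "delta_rot": [4.8, -8.1, 15.3], "claw": 1},
    {"xyz": [-0.02, 0.055, -0.06], "delta_rot": [7.2, -12.1, 23], "claw": 1},
    {"xyz": [-0.035, 0.08, -0.06], "delta_rot": [9.6, -16.2, 30.6], "claw": 1},
    {"xyz": [-0.05, 0.105, -0.055], "delta_rot": [12.0, -20.2, 38.3], "claw": 1},
    {"xyz": [-0.06, 0.13, -0.053], "delta_rot": [14.4, -24.2, 45.9], "claw": 1},
    {"xyz": [-0.07, 0.15, -0.053], "delta_rot": [16.7, -28.1, 53.2], "claw": 1},
    {"xyz": [-0.077, 0.163, -0.053], "delta_rot": [18.6, -31.3, 59.4], "claw": 1}
  ]
}}

```text
time: 8.57
position: [0.5116, -0.0422, 0.2945]
eef_rot: [-3.084, 0.546, 3.04]
wrist_force: [1.6, -0.6, -0.1]
gripper_width: 0.0008
```

```bash
python3 go.py .506 -.022 .295 180 35 167.3;python3 -c "from go import *;show()"
```

```text
[ 0.0062  0.0193 -0.0055] [ 0.5  -3.56  5.88]
time 8.575
q [ 0.3396 -0.083  -0.7382  0.5916 -0.511  -2.4897]
position [ 0.5116 -0.0422  0.2945]
wrist_force [ 1.6444 -0.5769 -0.1397]
torque [ 0.1198  0.9701 -0.1048]
gripper_width 0.0008
rpy [-176.72774617   31.26749619  174.20066898]
```

Emit:
{"fn": "step_arm", "kwargs": {
  "rows": [
    {"xyz": [0.003, 0.009, -0.003], "delta_rot": [0.2, -1.7, 2.8], "claw": 1},
    {"xyz": [0.003, 0.009, -0.003], "delta_rot": [0.2, -1.7, 2.8], "claw": 1},
    {"xyz": [0.003, 0.009, -0.003], "delta_rot": [0.2, -1.7, 2.8], "claw": 1}
  ]
}}

```text
time: 8.95
position: [0.5099, -0.0337, 0.2962]
eef_rot: [-3.11, 0.577, 2.986]
wrist_force: [0.4, -0.2, 0.5]
gripper_width: 0.0005
```

```bash
python3 go.py .506 -.022 .295 180 35 167.3;python3 -c "from go import *;show()"
```

```text
[ 0.0054  0.0109 -0.0024] [ 0.33 -1.88  3.18]
time 8.95
q [ 0.3504 -0.0971 -0.7818  0.6856 -0.4789 -2.6369]
position [ 0.5099 -0.0337  0.2962]
wrist_force [ 0.4142 -0.2213  0.487 ]
torque [ 0.2249  1.1552 -0.0054]
gripper_width 0.0005
rpy [-178.1969299    33.07410388  171.10409538]
```

Emit:
{"fn": "step_arm", "kwargs": {
  "rows": [
    {"xyz": [0.0027, 0.0055, -0.001], "delta_rot": [0.15, -0.9, 1.6], "claw": 1},
    {"xyz": [0.0054, 0.011, -0.0024], "delta_rot": [0.3, -1.9, 3.2], "claw": 1},
    {"xyz": [0.0054, 0.011, -0.0024], "delta_rot": [0.3, -1.9, 3.2], "claw": 1},
    {"xyz": [0.0054, 0.011, -0.0024], "delta_rot": [0.3, -1.9, 3.2], "claw": 1}
  ]
}}

```text
time: 9.45
position: [0.5063, -0.022, 0.2956]
eef_rot: [3.14, 0.612, 2.919]
wrist_force: [-0.1, -0.1, -0.2]
gripper_width: 0.0004
```

```bash
python3 go.py .506 -.022 .295 180 35 167.3
python3 - <<'E'
from go import *
show();s=bot.state();c=bot.capture("wrist")
T=np.eye(4);T[:3,:3]=R.from_euler("xyz",s["eef_rot"]).as_matrix();T[:3,3]=s["position"]
c["world_from_camera"]=T@c["T_tool_cam"];np.savez("w3.npz",**c);cv2.imwrite("pics/w3.png",c["image"][:,:,::-1])
t=bot.capture("top");np.savez("top1.npz",**t);print(proj(c,np.array([.596,-.042,.164])))
print("tip",proj(c,s["position"]+T[:3,2]*.022))
E
```

```text
[ 0.0006 -0.0001  0.0003] [ 0.03  0.08 -0.06]
time 9.45
q [ 0.357  -0.1117 -0.8414  0.8266 -0.4407 -2.839 ]
position [ 0.5063 -0.022   0.2956]
wrist_force [-0.0575 -0.0955 -0.2242]
torque [ 0.2547  1.1433 -0.0163]
gripper_width 0.0004
rpy [179.92374446  35.08079033 167.22715593]
[317.44272077 182.60317198]
tip [317.45703995 245.34131284]
```

View pics/w3.png

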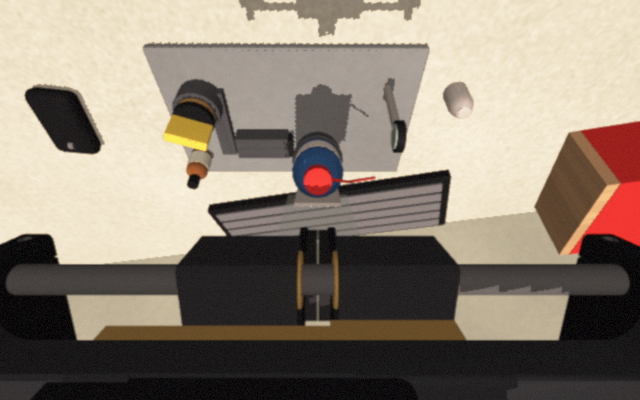

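The cap is at about (318,181), against a prediction of (317,183), so the axis estimate holds to about 1 mm and the straw and visor are clear. I'll advance along the axis.

Emit:
{"fn": "step_arm", "kwargs": {
  "rows": [
    {"xyz": [0, 0, 0.02], "delta_rot": [0, 0, 0], "claw": 1},
    {"xyz": [0, 0, 0.04], "delta_rot": [0, 0, 0], "claw": 1},
    {"xyz": [0, 0, 0.06], "delta_rot": [0, 0, 0], "claw": 1},
    {"xyz": [0, 0, 0.08], "delta_rot": [0, 0, 0], "claw": 1},
    {"xyz": [0, 0, 0.08], "delta_rot": [0, 0, 0], "claw": 1},
    {"xyz": [0, 0, 0.08], "delta_rot": [0, 0, 0], "claw": 1}
  ]
}}

```text
time: 10.3
position: [0.5517, -0.0337, 0.2407]
eef_rot: [3.139, 0.597, 2.921]
wrist_force: [-0.6, -0.3, 0.7]
gripper_width: 0.0004
```

```bash
cat > ax.py <<'E'
from go import *
show();s=bot.state();a=np.array([-.5596,.1263,.819]);tip=s["position"]+R.from_euler("xyz",s["eef_rot"]).as_matrix()[:,2]*.022
v=tip-np.array([.5956,-.042,.164]);h=v@a;print("tip above cap",h,"off",v-h*a,"axial F",s["wrist_force"]@a)
E
python3 ax.py
```

```text
time 10.3
q [ 0.1361  0.035  -0.8983  1.2331 -0.2074 -3.0962]
position [ 0.5517 -0.0337  0.2407]
wrist_force [-0.6492 -0.2527  0.673 ]
torque [0.2573 1.1542 0.0027]
gripper_width 0.0004
rpy [179.86117364  34.20652358 167.33814403]
tip above cap 0.06639625270613511 off [ 0.00535179 -0.00269545  0.00408336] axial F 0.8825399569206336
```

The wrist is running into its limits: j6 is near -3.1 and j5 near -0.16. I'll fit a quick kinematic model to the logged poses to choose a roll and tilt that is reachable.

```bash
cat > kin.py <<'E'
from h import *
from scipy.optimize import least_squares
from scipy.spatial.transform import Rotation as R
D=[([-.9974,.3855,.0067,-.0004,-1.194,-.2586],[.1934,-.5938,.2436],[179.885,0,-161.973]),
([-.1306,.3130,-.1001,-.0001,-1.1583,.2772],[.5345,-.2314,.2442],[179.97,.016,-81.602]),
([-.0514,.3571,-.0462,-.0001,-1.1692,.3767],[.576,-.1896,.2398],[179.91,.042,-71.36]),
([-.0508,.5033,-.2315,0,-.8372,.3922],[.5762,-.1893,.0882],[179.93,.028,-70.442]),
([-.048,.3522,-.0411,.0011,-1.1681,-.6737],[.5789,-.1881,.2449],[-179.541,.289,-131.322]),
([.3396,-.083,-.7382,.5916,-.511,-2.4897],[.5116,-.0422,.2945],[-176.728,31.267,174.2]),
([.3504,-.0971,-.7818,.6856,-.4789,-2.6369],[.5099,-.0337,.2962],[-178.197,33.074,171.104]),
([.357,-.1117,-.8414,.8266,-.4407,-2.839],[.5063,-.022,.2956],[179.924,35.081,167.227]),
([.1361,.035,-.8983,1.2331,-.2074,-3.0962],[.5517,-.0337,.2407],[179.861,34.207,167.338])]
rx=lambda a:R.from_euler("x",a);ry=lambda a:R.from_euler("y",a);rz=lambda a:R.from_euler("z",a)
def fk(q,m,s):
    a1,h,l1x,l1z,l2,e,d,w,T,c6=m
    r=rz(q[0]);p=r.apply([a1,d,h]);r2=r*ry(q[1]);p=p+r2.apply([l1x,0,l1z])
    r=r*ry(q[1]-q[2]);p=p+r.apply([l2,0,e])
    r=r*rx(s[0]*q[3])*ry(-q[4]);p=p+r.apply([T,0,w])
    r=r*rx(s[1]*q[5]+c6)*ry(np.pi/2)   # tool z along link x
    return p,r
def err(m,s):
    o=[]
    for q,p,e in D:
        P,r=fk(q,m,s);o+=list((P-p)*10)+list((r.inv()*R.from_euler("xyz",e,degrees=True)).as_rotvec())
    return np.array(o)
def fit():
    best=None
    for s in((1,1),(1,-1),(-1,1),(-1,-1)):
        for c in(0,1.57,3.14,-1.57):
            r=least_squares(err,[0,.2,0,.4,.4,0,-.15,0,.2,c],args=(s,))
            if best is None or r.cost<best[0]:best=(r.cost,r.x,s)
    return best
def ik(m,s,p,g,q0,wr=1):
    lo=np.array([-3.14,-1.21,-1.07,-3.16,-2.99,-3.1]);hi=np.array([3.14,2.06,1.41,2.05,-.16,3.1])
    f=lambda q:np.r_[(fk(q,m,s)[0]-p)*10,wr*(fk(q,m,s)[1].inv()*g).as_rotvec()]
    r=least_squares(f,np.clip(q0,lo+.01,hi-.01),bounds=(lo,hi));return r.x,np.sqrt(2*r.cost)
if __name__=="__main__":
    c,m,s=fit();print(c,np.round(m,4),s);print(np.round(err(m,s).reshape(-1,6),3))
    np.savez("kin.npz",m=m,s=s)
    n=np.array([.5956,-.042,.164])
    for tilt,yo in((35,0),(30,0),(40,0),(35,-6),(32,-5)):
      for roll in(0,90,135,180,225,270):
        g=R.from_euler("xyz",[180,tilt,167.3+yo],degrees=True)*rz(np.radians(roll));z=g.as_matrix()[:,2];out=[]
        q=None;best=(9,)
        for q6 in(-2,0,2):
          for q4 in(-1.5,-.5,.5,1.2):
            x,e=ik(m,s,n-z*.017,g,[.15,.1,-.9,q4,-.3,q6])
            if e<best[0]:best=(e,x)
        print(tilt,yo,roll,round(best[0],4),np.round(best[1],2))
E
python3 kin.py
```

```text
0.2888884820830587 [-0.0397  0.1725  0.0754  0.5115  0.2626  0.0779 -0.1547  0.0972  0.3596
  4.7124] (-1, -1)
[[-0.022  0.128 -0.1    0.    -0.     0.   ]
 [-0.011  0.053 -0.02   0.    -0.    -0.   ]
 [-0.063  0.054 -0.056 -0.    -0.    -0.   ]
 [ 0.32   0.035  0.181 -0.    -0.     0.   ]
 [-0.065  0.054 -0.056  0.     0.    -0.   ]
 [ 0.18   0.114  0.157 -0.     0.    -0.   ]
 [ 0.127  0.064  0.092 -0.    -0.     0.   ]
 [ 0.046 -0.04  -0.009  0.     0.     0.   ]
 [-0.386 -0.321 -0.19  -0.     0.    -0.   ]]
35 0 0 0.0 [ 0.17  0.22 -0.75  1.44 -0.22  2.94]
35 0 90 0.0 [ 0.17  0.22 -0.75  1.44 -0.22  1.37]
35 0 135 0.0 [ 0.17  0.22 -0.75  1.44 -0.22  0.59]
35 0 180 0.0 [ 0.17  0.22 -0.75  1.44 -0.22 -0.2 ]
35 0 225 0.0 [ 0.17  0.22 -0.75  1.44 -0.22 -0.98]
35 0 270 0.0 [ 0.17  0.22 -0.75  1.44 -0.22 -1.77]
30 0 0 0.0 [ 0.17  0.22 -0.76  1.07 -0.22 -2.98]
30 0 90 0.0 [ 0.17  0.22 -0.76  1.07 -0.22  1.73]
30 0 135 0.0 [ 0.17  0.22 -0.76  1.07 -0.22  0.95]
30 0 180 0.0 [ 0.17  0.22 -0.76  1.07 -0.22  0.16]
30 0 225 0.0 [ 0.17  0.22 -0.76  1.07 -0.22 -0.62]
30 0 270 0.0 [ 0.17  0.22 -0
[... 243 characters left out ...]
  0.21 -0.76  1.76 -0.28 -1.32]
40 0 270 0.0 [ 0.21  0.21 -0.76  1.76 -0.28 -2.1 ]
35 -6 0 0.0 [ 0.24  0.21 -0.76  1.35 -0.32  2.89]
35 -6 90 0.0 [ 0.24  0.21 -0.76  1.35 -0.32  1.32]
35 -6 135 0.0 [ 0.24  0.21 -0.76  1.35 -0.32  0.54]
35 -6 180 0.0 [ 0.24  0.21 -0.76  1.35 -0.32 -0.25]
35 -6 225 0.0 [ 0.24  0.21 -0.76  1.35 -0.32 -1.03]
35 -6 270 0.0 [ 0.24  0.21 -0.76  1.35 -0.32 -1.82]
32 -5 0 0.0 [ 0.22  0.21 -0.75  1.18 -0.29  3.09]
32 -5 90 0.0 [ 0.22  0.21 -0.75  1.18 -0.29  1.52]
32 -5 135 0.0 [ 0.22  0.21 -0.75  1.18 -0.29  0.73]
32 -5 180 0.0 [ 0.22  0.21 -0.75  1.18 -0.29 -0.05]
32 -5 225 0.0 [ 0.22  0.21 -0.75  1.18 -0.29 -0.84]
32 -5 270 0.0 [ 0.22  0.21 -0.75  1.18 -0.29 -1.62]
```

```bash
sed -i 's/a1,h,l1x,l1z,l2,e,d,w,T,c6=m/a1,h,l1x,l1z,l2,e,d,w,T,c6,ty=m/; s/apply(\[T,0,w\])/apply([T,ty,w])/; s/-.15,0,.2,c\]/-.15,0,.2,c,0]/; s/(35,0),(30,0),(40,0),(35,-6),(32,-5)/(35,0),(35,-6)/; s/in(0,90,135,180,225,270)/in(180,)/' kin.py
sed -i 's/for c in(0,1.57,3.14,-1.57)/for c in(-1.57,)/; s/for s in((1,1),(1,-1),(-1,1),(-1,-1))/for s in((-1,-1),)/' kin.py
cat >> kin.py <<'E'
    for h in(.22,.16,.12,.08,.04,.022,.015):
        g=R.from_euler("xyz",[180,35,167.3],degrees=True)*rz(np.pi);z=g.as_matrix()[:,2]
        print(h,*[np.round(v,3) for v in ik(m,s,n-z*h,g,[.2,.1,-.8,.9,-.4,.3])])
E
python3 kin.py; python3 ax.py|tail -1
```

```text
1.1809302280612976e-06 [-0.0000e+00  1.6070e-01  0.0000e+00  5.6490e-01  4.2180e-01 -1.0000e-04
 -1.0000e-04  0.0000e+00  2.8450e-01 -1.5708e+00 -1.5980e-01] (-1, -1)
[[-0.    -0.    -0.001  0.    -0.     0.   ]
 [ 0.     0.     0.     0.    -0.    -0.   ]
 [-0.    -0.     0.    -0.    -0.    -0.   ]
 [ 0.    -0.    -0.    -0.    -0.     0.   ]
 [-0.     0.    -0.     0.     0.    -0.   ]
 [-0.    -0.    -0.    -0.     0.    -0.   ]
 [-0.    -0.    -0.    -0.    -0.     0.   ]
 [ 0.     0.     0.     0.     0.     0.   ]
 [-0.     0.     0.    -0.     0.    -0.   ]]
35 0 180 0.0896 [-0.08  0.19 -0.88  1.88 -0.16 -0.44]
35 -6 180 0.0352 [-0.12  0.19 -0.88  2.05 -0.16 -0.66]
0.22 [ 0.481 -0.221 -0.766  0.664 -0.645  0.405] 0.0
0.16 [ 0.358 -0.111 -0.842  0.825 -0.442  0.304] 0.0
0.12 [ 0.237 -0.034 -0.897  1.062 -0.295  0.143] 0.0
0.08 [ 0.051  0.047 -0.929  1.48  -0.16  -0.135] 0.014
0.04 [-0.003  0.136 -0.902  1.636 -0.16  -0.254] 0.066
0.022 [-0.056  0.176 -0.888  1.812 -0.16  -0.388] 0.085
0.015 [-0.085  0.191 -0.881  1.91  -0.16  -0.462] 0.091
tip above cap 0.06639625270613511 off [ 0.00535179 -0.00269545  0.00408336] axial F 0.8825399569206336
```

The model is now exact (sub-mm). At exactly 35°, j5 would pass its limit, so I'm scanning for the smallest tilt deviation that is reachable.

```bash
cat > scan.py <<'E'
from kin import *
k=np.load("kin.npz");m=k["m"];s=k["s"];n=np.array([.5956,-.042,.164])
a=-R.from_euler("xyz",[180,35,167.3],degrees=True).as_matrix()[:,2]
res=[]
for tilt in(20,24,28,32,35,38,41,44,47,50):
  for yo in(-25,-15,-8,0,8,15,25):
    g=R.from_euler("xyz",[180,tilt,167.3+yo],degrees=True)*rz(np.pi);z=g.as_matrix()[:,2]
    dev=np.degrees(np.arccos(-z@a))
    if dev>14: continue
    best=None
    for q4 in(-2.5,-1,.0,1.5):
        x,e=ik(m,s,n-a*.007-z*.022,g,[.1,.2,-.8,q4,-.4,0])
        if e<1e-3 and (best is None or x[4]<best[4]):best=x
    if best is not None:res.append((dev,tilt,yo,np.round(best,2)))
for r in sorted(res,key=lambda r:r[0])[:16]:print(r)
E
python3 scan.py
```

```text
(np.float64(5.332882496147381), 32, -8, array([-0.05,  0.19, -0.88,  1.81, -0.17, -0.51]))
(np.float64(6.999999999999868), 28, 0, array([ 0.14,  0.2 , -0.82,  1.08, -0.19,  0.17]))
(np.float64(8.139793824805391), 28, -8, array([ 0.17,  0.21, -0.81,  1.11, -0.27, -0.01]))
(np.float64(8.139793824805526), 28, 8, array([ 0.18,  0.2 , -0.77,  0.79, -0.17,  0.55]))
(np.float64(8.587132025318148), 35, -15, array([-0.02,  0.2 , -0.89,  1.87, -0.27, -0.7 ]))
(np.float64(8.783380087411102), 32, -15, array([ 0.08,  0.21, -0.87,  1.54, -0.29, -0.46]))
(np.float64(10.463521478460834), 28, 15, array([ 0.22,  0.21, -0.66,  0.38, -0.23,  1.04]))
(np.float64(10.463521478460938), 28, -15, array([ 0.21,  0.22, -0.79,  1.07, -0.35, -0.11]))
(np.float64(10.999999999999893), 24, 0, array([ 0.25,  0.23, -0.66,  0.56, -0.36,  0.6 ]))
(np.float64(11.662088433698818), 24, -8, array([ 0.26,  0.23, -0.68,  0.67, -0.39,  0.35]))
(np.float64(11.662088433698882), 24, 8, array([ 0.25,  0.22, -0.61,  0.38, -0.36,  0.91]))
(np.float64(13.17514649668998), 24, 15, array([ 0.23,  0.23, -0.55,  0.21, -0.39,  1.2 ]))
(np.float64(13.175146496690063), 24, -15, array([ 0.28,  0.24, -0.68,  0.72, -0.44,  0.18]))scan.py:8: RuntimeWarning: invalid value encountered in arccos
  dev=np.degrees(np.arccos(-z@a))
```

Emit:
{"fn": "step_arm", "kwargs": {
  "rows": [
    {"xyz": [0, 0, -0.03], "delta_rot": [0, 0, 0], "claw": 1},
    {"xyz": [0, 0, -0.06], "delta_rot": [0, 0, 0], "claw": 1},
    {"xyz": [0, 0, -0.09], "delta_rot": [0, 0, -10], "claw": 1},
    {"xyz": [0, 0, -0.09], "delta_rot": [0, 0, -20], "claw": 1},
    {"xyz": [0, 0, -0.09], "delta_rot": [0, 0, -30], "claw": 1},
    {"xyz": [0, 0, -0.09], "delta_rot": [0, 0, -40], "claw": 1},
    {"xyz": [0, 0, -0.09], "delta_rot": [0, 0, -50], "claw": 1},
    {"xyz": [0, 0, -0.09], "delta_rot": [0, 0, -60], "claw": 1}
  ]
}}

```text
time: 11.3
position: [0.5016, -0.0223, 0.3152]
eef_rot: [-2.609, 0.285, -2.23]
wrist_force: [0.6, 0.1, -1.1]
gripper_width: 0.0004
```

Emit:
{"fn": "step_arm", "kwargs": {
  "rows": [
    {"xyz": [0, 0, 0], "delta_rot": [0, 0, -10], "claw": 1},
    {"xyz": [0, 0, 0], "delta_rot": [0, 0, -20], "claw": 1},
    {"xyz": [0, 0, 0], "delta_rot": [0, 0, -30], "claw": 1},
    {"xyz": [0, 0, 0], "delta_rot": [0, 0, -40], "claw": 1},
    {"xyz": [0, 0, 0], "delta_rot": [0, 0, -50], "claw": 1},
    {"xyz": [0, 0, 0], "delta_rot": [0, 0, -60], "claw": 1},
    {"xyz": [0, 0, 0], "delta_rot": [0, 0, -70], "claw": 1},
    {"xyz": [0, 0, 0], "delta_rot": [0, 0, -80], "claw": 1}
  ]
}}

```text
time: 12.3
position: [0.5016, -0.0223, 0.3152]
eef_rot: [-2.73, -0.445, -1.006]
wrist_force: [0.8, -0.8, 0.6]
gripper_width: 0.0007
```

```bash
cat > tgt.py <<'E'
import sys
from go import *
from kin import ik,fk,rz
k=np.load("kin.npz");m=k["m"];sg=k["s"];n=np.array([.5956,-.042,.164])
a=-R.from_euler("xyz",[180,35,167.3],degrees=True).as_matrix()[:,2]
g=R.from_euler("xyz",[180,33,153.3],degrees=True)*rz(np.pi);z=g.as_matrix()[:,2]
def target(h): return n+a*h-z*.022   # tip at h above cap centre along can axis
if __name__=="__main__":
    h=float(sys.argv[1]);show();s=bot.state();r=R.from_euler("xyz",s["eef_rot"])
    tip=s["position"]+r.as_matrix()[:,2]*.022;v=tip-n;print("tip h",v@a,"off",v-(v@a)*a,"F",s["wrist_force"]@a)
    print("go",np.round(r.inv().apply(target(h)-s["position"]),4),np.round((r.inv()*g).as_rotvec(degrees=True),2))
    print("axis in g tool frame",np.round(g.inv().apply(-a),4),"dev",np.degrees(np.arccos(-z@a)))
    for hh in(h,.1,.05,.02,0,-.007):print(hh,*[np.round(v,3) for v in ik(m,sg,target(hh),g,[.2,.1,-.8,1.2,-.35,-.3])])
E
python3 tgt.py .138
```

```text
time 12.3
q [ 0.3975 -0.1357 -0.7751  0.6926 -0.5299 -0.2737]
position [ 0.5016 -0.0223  0.3152]
wrist_force [ 0.8308 -0.7725  0.594 ]
torque [0.1986 1.2785 0.0158]
gripper_width 0.0007
rpy [-156.41183314  -25.51890084  -57.6490371 ]
tip h 0.15694241543663678 off [ 0.00592113 -0.00275286  0.00446836] F -0.07569506304769504
go [-0.008   0.001   0.0193] [ -7.98   1.62 -27.88]
axis in g tool frame [ 0.0206 -0.1388  0.9901] dev 8.064223443042803
0.138 [ 0.437 -0.067 -0.784  0.805 -0.635  0.057] 0.0
0.1 [ 0.362  0.002 -0.822  0.93  -0.524 -0.029] 0.0
0.05 [ 0.233  0.094 -0.868  1.197 -0.386 -0.214] 0.0
0.02 [ 0.13   0.15  -0.884  1.438 -0.314 -0.378] 0.0
0 [ 0.054  0.189 -0.884  1.625 -0.275 -0.505] 0.0
-0.007 [ 0.028  0.203 -0.881  1.692 -0.263 -0.55 ] 0.0
```

Emit:
{"fn": "step_arm", "kwargs": {
  "rows": [
    {"xyz": [-0.002, 0.001, 0.005], "delta_rot": [-2, 0.4, -7], "claw": 1},
    {"xyz": [-0.004, 0.003, 0.01], "delta_rot": [-4, 0.8, -14], "claw": 1},
    {"xyz": [-0.006, 0.004, 0.015], "delta_rot": [-6, 1.2, -21], "claw": 1},
    {"xyz": [-0.008, 0.005, 0.019], "delta_rot": [-8, 1.6, -27.9], "claw": 1},
    {"xyz": [-0.008, 0.005, 0.019], "delta_rot": [-8, 1.6, -27.9], "claw": 1},
    {"xyz": [-0.008, 0.005, 0.019], "delta_rot": [-8, 1.6, -27.9], "claw": 1}
  ]
}}

```text
time: 13.05
position: [0.5051, -0.0219, 0.2941]
eef_rot: [-3.138, -0.575, -0.474]
wrist_force: [1.2, 0.7, 0.4]
gripper_width: 0.0008
```

```bash
python3 tgt.py .03 | head -9
```

```text
time 13.05
q [ 0.4329 -0.0711 -0.7904  0.8058 -0.6312  0.0522]
position [ 0.5051 -0.0219  0.2941]
wrist_force [1.1891 0.696  0.408 ]
torque [ 0.4835  1.1203 -0.0097]
gripper_width 0.0008
rpy [-179.77042434  -32.92553837  -27.17325368]
tip h 0.13797800126097423 off [-0.00266427 -0.00271654 -0.00140172] F -0.24332138853454374
go [ 0.0039 -0.0187  0.1064] [ 0.03  0.07 -0.4 ]
```

Emit:
{"fn": "step_arm", "kwargs": {
  "rows": [
    {"xyz": [0.0005, -0.002, 0.015], "delta_rot": [0, 0, 0], "claw": 1},
    {"xyz": [0.001, -0.004, 0.03], "delta_rot": [0, 0, 0], "claw": 1},
    {"xyz": [0.0015, -0.006, 0.045], "delta_rot": [0, 0, 0], "claw": 1},
    {"xyz": [0.002, -0.008, 0.06], "delta_rot": [0, 0, 0], "claw": 1},
    {"xyz": [0.003, -0.01, 0.075], "delta_rot": [0, 0, 0], "claw": 1},
    {"xyz": [0.003, -0.012, 0.09], "delta_rot": [0, 0, 0], "claw": 1},
    {"xyz": [0.004, -0.0147, 0.106], "delta_rot": [0, 0, 0], "claw": 1},
    {"xyz": [0.004, -0.0147, 0.106], "delta_rot": [0, 0, 0], "claw": 1}
  ]
}}

```text
time: 14.05
position: [0.5661, -0.0378, 0.2063]
eef_rot: [-3.141, -0.573, -0.474]
wrist_force: [-0.4, 0.1, -0.4]
gripper_width: 0.0003
```

```bash
python3 tgt.py .01 | head -9
python3 - <<'E'
from go import *
s=bot.state();t=bot.capture("scene");cv2.imwrite("pics/s4.png",cv2.resize(t["image"][140:300,180:380],None,fx=3.6,fy=3.6,interpolation=cv2.INTER_CUBIC)[:,:,::-1])
E
```

```text
time 14.05
q [ 0.1577  0.1298 -0.8837  1.3482 -0.3341 -0.3158]
position [ 0.5661 -0.0378  0.2063]
wrist_force [-0.3609  0.1062 -0.3875]
torque [ 0.3709  1.1464 -0.077 ]
gripper_width 0.0003
rpy [-179.96760203  -32.85672881  -27.14792194]
tip h 0.02989052559658822 off [-0.00216452 -0.00501376 -0.00070672] F -0.10212282702653312
go [ 0.0005 -0.0082  0.0189] [ 0.21  0.14 -0.38]
```

View pics/s4.png

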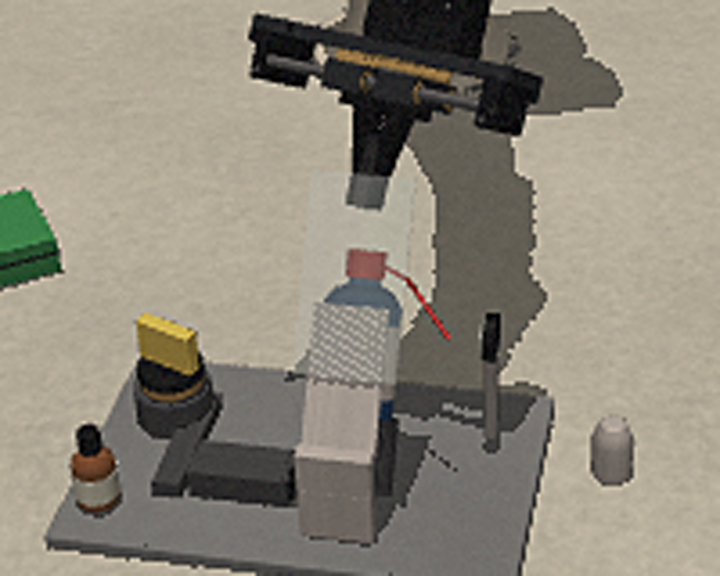

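The fingertips (367,192) are lined up over the cap (366,262), clear of the straw and visor. I'll approach slowly while watching the force.

Emit:
{"fn": "step_arm", "kwargs": {
  "rows": [
    {"xyz": [0, -0.001, 0.006], "delta_rot": [0, 0, 0], "claw": 1},
    {"xyz": [0, -0.002, 0.012], "delta_rot": [0, 0, 0], "claw": 1},
    {"xyz": [0, -0.003, 0.017], "delta_rot": [0, 0, 0], "claw": 1},
    {"xyz": [0, -0.004, 0.021], "delta_rot": [0, 0, 0], "claw": 1},
    {"xyz": [0, -0.004, 0.024], "delta_rot": [0, 0, 0], "claw": 1},
    {"xyz": [0, -0.004, 0.024], "delta_rot": [0, 0, 0], "claw": 1}
  ]
}}

```text
time: 14.85
position: [0.5797, -0.0391, 0.1871]
eef_rot: [-3.14, -0.575, -0.472]
wrist_force: [-0.5, -0.1, 0.0]
gripper_width: 0.0002
```

```bash
python3 tgt.py 0 | sed -n '2,9p'
```

```text
q [ 0.0693  0.1748 -0.8887  1.5725 -0.2828 -0.4689]
position [ 0.5797 -0.0391  0.1871]
wrist_force [-0.5021 -0.0696  0.0144]
torque [ 0.4492  1.1799 -0.0408]
gripper_width 0.0002
rpy [-179.91386705  -32.95188754  -27.05304972]
tip h 0.006427319598591974 off [-0.00160195 -0.00330095 -0.00058611] F 0.2839910113059777
go [ 0.0004 -0.0045  0.0058] [ 0.11  0.05 -0.3 ]
```

Emit:
{"fn": "step_arm", "kwargs": {
  "rows": [
    {"xyz": [0, -0.0002, 0.0015], "delta_rot": [0, 0, 0], "claw": 1},
    {"xyz": [0, -0.0004, 0.003], "delta_rot": [0, 0, 0], "claw": 1},
    {"xyz": [0, -0.0004, 0.003], "delta_rot": [0, 0, 0], "claw": 1}
  ]
}}

```text
time: 15.22
position: [0.5813, -0.0395, 0.184]
eef_rot: [-3.141, -0.574, -0.472]
wrist_force: [0.2, 0.2, -0.5]
gripper_width: 0.0005
```

```bash
python3 tgt.py 0 | sed -n '2,9p'
```

```text
q [ 0.0568  0.1816 -0.8886  1.6034 -0.2769 -0.4897]
position [ 0.5813 -0.0395  0.184 ]
wrist_force [ 0.1725  0.2327 -0.5444]
torque [0.4518 1.1736 0.016 ]
gripper_width 0.0005
rpy [-179.94844616  -32.90644055  -27.03164973]
tip h 0.0029234747845293865 off [-0.00196489 -0.00333119 -0.00082937] F -0.5131180243672467
go [ 0.0007 -0.0042  0.0023] [ 0.13  0.09 -0.28]
```

No contact yet at h = 2.9 mm; I'll go on in 2–3 mm steps.

Emit:
{"fn": "step_arm", "kwargs": {
  "rows": [
    {"xyz": [0, -0.0002, 0.0015], "delta_rot": [0, 0, 0], "claw": 1},
    {"xyz": [0, -0.0004, 0.003], "delta_rot": [0, 0, 0], "claw": 1},
    {"xyz": [0, -0.0004, 0.003], "delta_rot": [0, 0, 0], "claw": 1}
  ]
}}

```text
time: 15.6
position: [0.583, -0.0399, 0.1818]
eef_rot: [-3.14, -0.575, -0.472]
wrist_force: [-3.4, 0.8, 3.5]
gripper_width: 0.0006
```

```bash
python3 tgt.py 0 | sed -n '4,8p'
```

```text
wrist_force [-3.3632  0.8005  3.5252]
torque [ 0.3934  1.4449 -0.118 ]
gripper_width 0.0006
rpy [-179.9316322   -32.93274248  -27.02957857]
tip h 0.00014922607271605648 off [-0.00187953 -0.00331395 -0.00077372] F 4.870446311518359
```

Emit:
{"fn": "step_arm", "kwargs": {
  "rows": [
    {"xyz": [0, -0.0002, 0.0015], "delta_rot": [0, 0, 0], "claw": 1},
    {"xyz": [0, -0.0004, 0.003], "delta_rot": [0, 0, 0], "claw": 1},
    {"xyz": [0, -0.0004, 0.003], "delta_rot": [0, 0, 0], "claw": 1}
  ]
}}

```text
time: 15.98
position: [0.5847, -0.0403, 0.1793]
eef_rot: [-3.14, -0.575, -0.472]
wrist_force: [-5.3, 1.3, 5.3]
gripper_width: 0.0006
```

```bash
python3 tgt.py 0 | sed -n '4,8p'
```

```text
wrist_force [-5.3181  1.2877  5.2754]
torque [ 0.3254  1.5592 -0.1447]
gripper_width 0.0006
rpy [-179.93131748  -32.94222829  -27.03142094]
tip h -0.0029002283285692455 off [-0.0018434  -0.0033159  -0.00074874] F 7.459432926144175
```

Emit:
{"fn": "step_arm", "kwargs": {
  "rows": [
    {"xyz": [0, -0.0001, 0.001], "delta_rot": [0, 0, 0], "claw": 1},
    {"xyz": [0, -0.0002, 0.0018], "delta_rot": [0, 0, 0], "claw": 1},
    {"xyz": [0, -0.0002, 0.0018], "delta_rot": [0, 0, 0], "claw": 1}
  ]
}}

```text
time: 16.35
position: [0.5856, -0.0405, 0.178]
eef_rot: [-3.14, -0.575, -0.472]
wrist_force: [-5.3, 2.0, 6.6]
gripper_width: 0.0006
```

```bash
python3 tgt.py 0 | sed -n '4,8p'
```

```text
wrist_force [-5.2526  2.05    6.5957]
torque [ 0.3522  1.6614 -0.1595]
gripper_width 0.0006
rpy [-179.92783907  -32.95517394  -27.02941763]
tip h -0.004536005104654301 off [-0.00187429 -0.00335038 -0.00076453] F 8.6003850787482
```

Emit:
{"fn": "step_arm", "kwargs": {
  "rows": [
    {"xyz": [0, 0, 0.0004], "delta_rot": [0, 0, 0], "claw": 1},
    {"xyz": [0, 0, 0.0004], "delta_rot": [0, 0, 0], "claw": 1},
    {"xyz": [0, 0, 0.0004], "delta_rot": [0, 0, 0], "claw": 1}
  ]
}}

```text
time: 16.73
position: [0.5858, -0.0405, 0.1777]
eef_rot: [-3.14, -0.575, -0.472]
wrist_force: [-6.5, 1.3, 6.6]
gripper_width: 0.0004
```

```bash
python3 tgt.py 0 | sed -n '4,8p'
```

```text
wrist_force [-6.4911  1.2602  6.6336]
torque [ 0.2704  1.647  -0.1613]
gripper_width 0.0004
rpy [-179.9231804   -32.96342708  -27.02357908]
tip h -0.004836015472658888 off [-0.00184914 -0.00331847 -0.00075226] F 9.224926553058006
```

Emit:
{"fn": "step_arm", "kwargs": {
  "rows": [
    {"xyz": [0, 0, 0.0003], "delta_rot": [0, 0, 0], "claw": 1},
    {"xyz": [0, 0, 0.0006], "delta_rot": [0, 0, 0], "claw": 1},
    {"xyz": [0, 0, 0.0006], "delta_rot": [0, 0, 0], "claw": 1}
  ]
}}

```text
time: 17.1
position: [0.586, -0.0406, 0.1773]
eef_rot: [-3.14, -0.575, -0.472]
wrist_force: [-6.6, 1.7, 7.2]
gripper_width: 0.0006
```

```bash
python3 tgt.py 0 | sed -n '4,8p'
```

```text
wrist_force [-6.5879  1.7004  7.1644]
torque [ 0.3805  1.7858 -0.238 ]
gripper_width 0.0006
rpy [-179.91612165  -32.9707991   -27.01723474]
tip h -0.005317672650750438 off [-0.00185841 -0.00333183 -0.00075654] F 9.76940072445066
```

The axial force of 9.8 N matches full travel, so I'll retreat along the axis.

Emit:
{"fn": "step_arm", "kwargs": {
  "rows": [
    {"xyz": [0, 0.0003, -0.002], "delta_rot": [0, 0, 0], "claw": 1},
    {"xyz": [0, 0.0008, -0.005], "delta_rot": [0, 0, 0], "claw": 1},
    {"xyz": [0, 0.0013, -0.009], "delta_rot": [0, 0, 0], "claw": 1},
    {"xyz": [0, 0.002, -0.014], "delta_rot": [0, 0, 0], "claw": 1},
    {"xyz": [0, 0.004, -0.03], "delta_rot": [0, 0, 0], "claw": 1},
    {"xyz": [0, 0.007, -0.05], "delta_rot": [0, 0, 0], "claw": 1},
    {"xyz": [0, 0.01, -0.07], "delta_rot": [0, 0, 0], "claw": 1},
    {"xyz": [0, 0.012, -0.09], "delta_rot": [0, 0, 0], "claw": 1}
  ]
}}

```text
time: 18.1
position: [0.5366, -0.0291, 0.252]
eef_rot: [-3.141, -0.573, -0.472]
wrist_force: [0.1, 0.5, 0.1]
gripper_width: 0.0008
```

Emit:
{"fn": "step_arm", "kwargs": {
  "rows": [
    {"xyz": [0, 0, -0.02], "delta_rot": [0, 0, 0], "claw": 1},
    {"xyz": [0, 0, -0.04], "delta_rot": [0, 0, 0], "claw": 1},
    {"xyz": [0, 0, -0.04], "delta_rot": [0, 0, 0], "claw": 1}
  ]
}}

```text
time: 18.48
position: [0.5181, -0.0185, 0.2868]
eef_rot: [-3.138, -0.576, -0.472]
wrist_force: [0.5, -0.8, -0.8]
gripper_width: 0.0004
```

```bash
python3 tgt.py 0 | sed -n '3,8p'
python3 - <<'E'
from rig import bot
import cv2
t=bot.capture("scene");cv2.imwrite("pics/s5.png",cv2.resize(t["image"][140:300,140:380],None,fx=3.3,fy=3.3,interpolation=cv2.INTER_CUBIC)[:,:,::-1])
E
```

```text
position [ 0.5181 -0.0185  0.2868]
wrist_force [ 0.5045 -0.8137 -0.8165]
torque [ 0.4385  1.19   -0.0147]
gripper_width 0.0004
rpy [-179.77644425  -32.99401006  -27.04220531]
tip h 0.12517662227089468 off [0.00324043 0.00235845 0.00185041] F -1.0537669720433367
```

View pics/s5.png

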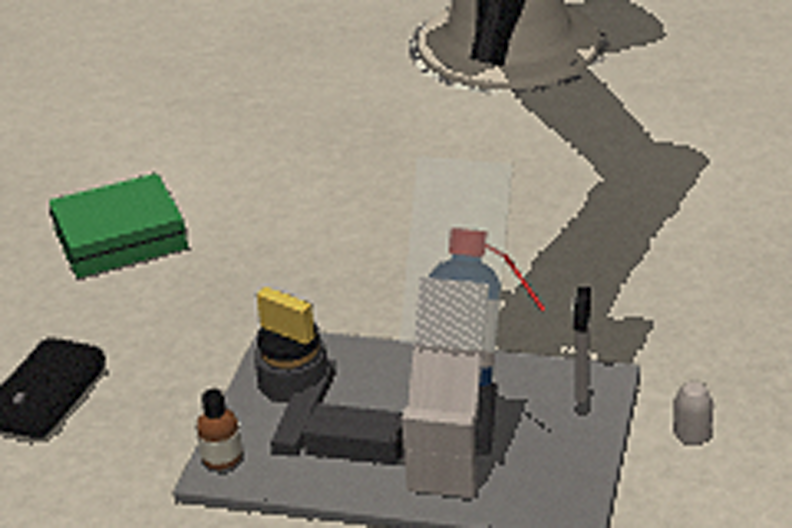

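The cap is back up at (468,241), the knob wing is where it was left at (285,315), the bystanders in view are in place, and the robot is clear. Handing in.

```bash
python3 -c "from rig import bot;print(bot.close_job())"
```

```text
the job is handed in; nothing more can be done
None
```

The can is clamped and its cap was pressed right down once and let back up. I handed the job in at about 18.5 s of the 69 s; no verdict is reported.

- **Clamp:** I turned the knob about 61° clockwise. Torque climbed, then levelled at 0.25–0.32 N m (noisy). I estimate about 0.3 rad of slip, against the allowed 0.05 to 0.8. On release the wing sprang back about 7°, close to the expected 0.13 rad, which fits a tight clamp.
- **Cap:** The axial force peaked at 9.8 N, far under 45 N. That matches the 9.5 N expected at full travel, about 7 mm. No clear force step showed the hard stop. After I withdrew, the force was back to about zero and the picture shows the cap up.
- **Problem on the way:** The first approach to the cap ran up against the wrist joints' range (j6 at -3.096 of -3.1). I backed off, rolled the tool half a turn and pressed with it tilted about 8° off the can's axis, while still moving along that axis.
- **Other objects:** The last picture showed the oil bottle, objective, slide box and mouse undisturbed. The petri dish and pen pot were outside that view, and the arm never went near them.

Limiter slip, pad travel and cap travel cannot be read directly, so those figures come from force and angle.

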